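# Latch the cleaner jug in its cradle and take off its safety cap

### The job

Swing the raised metal bar of the jug cradle down until it lies level in its catch across the front of the cleaner jug. Then open the jug's push-and-turn safety cap: press the cap down, twist it counter-clockwise while it is held down, and lift it off. Finish while holding the cap in the gripper, upright and straight above the neck, at least 5 cm clear of it, with the jug still standing in the latched cradle and the things around it left alone.

Things in the scene. Friction and masses are not known exactly. Their poses are not given: they have to be found in the camera images.
- cradle: Folded steel tray, fixed, base 92 mm (x) by 150 mm (y), side and back walls 62 mm high, 14 mm lip in front. Origin: middle of the jug's place, on the table; -x is its open front, +y its left. Two posts, up to 97 mm high, stand in front 68 mm left and right of the middle: the left (+y) one carries the bar's hinge, the right (-y) one is the open fork that is its catch.
- bar_hinge (a point): Hinge axis of the bar, 85 mm above the table, at cradle x = -44.5 mm, y = +68 mm. The hinge axis runs along the cradle's x. The closed bar runs from here along the cradle's -y.
- bar_tab (a point): Where to push: middle of the upper face of the flat tab at the bar's free end, 168 mm along the bar from the hinge axis and 6 mm above its centre line. -y points outward along the bar, z is normal to the upper face. Tab 20 mm wide, 30 long, 12 thick, ending 183 mm from the hinge; the bar is 8 wide, 12 high. Closed, the tab lies just right of the catch, its upper face 91 mm above the table.
- bar (a joint): Angle of the bar: 0 = level, home in its catch (end stop), positive = free end raised; starts 0.55 to 1.1 rad raised. Stiff hinge: it stays where it is left; 1 to 2 N at the tab moves it.
- jug: White plastic jug, loose in the cradle with 1.8 mm play: body 70 mm (x) by 90 mm (y), 104 mm high, then a round shoulder (radius 27 mm, narrowing to 17 mm at 120 mm) and the neck. Origin: centre of its underside, 4 mm above the table; x, y as the cradle's. 0.5 to 0.85 kg. It stays down in the cradle.
- jug_neck (a point): Centre of the top of the jug's neck, 146 mm above the jug's underside (150 mm above the table), hidden in the cap at first. Axes those of the jug.
- cap_mid (a point): Centre of the grey ribbed round cap, half-way up: diameter 52 mm, height 34 mm; at the start underside 136, this point 153, top 170 mm above the table. z is the cap's axis, upward; at the start its x is parallel to the jug's x. The low ridge on its top points along -x. Mass 40 g. Grip its round side firmly, some 60 N.
- cap: The same cap; origin at its underside. Locked at rest. Pressed down against a spring (4 N at first, 9 N at the end stop 8 mm down; 6 mm or more is needed) and kept down, it turns counter-clockwise seen from above to an end stop 1.22 rad (70 degrees) on, with about 0.12 rad play either way; there it lifts straight off. Let up, the spring raises it to its first height.
- mug: White mug, 82 mm across, 91 mm high, bystander; origin under its middle.
- lint_brush: Small oval brush, 30 x 85 x 23 mm, bystander; origin at its underside.
- soap_scoop: White powder scoop, 68 x 135 x 52 mm, bystander; origin at its underside.
- thread_spool_1: Small thread spool, 30 mm across, 42 mm high, standing, bystander; origin at its underside.
There are look-alikes about, which are no part of the job. There is more than one size of the cap; the job needs the middle-sized.

How it is judged:
By the outcome, as a careful person would: the job done as asked, in the order asked, and still so for the second after the job is handed in, while the arm keeps its last pose, push and grip.
It also fails if it takes over 48 s, if anything falls off the work surface, if the arm or the gripper's body presses on something with over 40 N, if the wrist force passes 120 N, or if a joint passes its speed limit or range.

### The arm

A 6-joint arm with a two-finger parallel gripper is mounted at the origin on a cart in front of the work surface, level with it; the furniture and walls round the work are solid. World frame = base frame: x ahead of the robot, y to its left, z up, the work surface at z = 0. Lengths are in m, angles in rad, forces in N, time in s.
With the tool pointing down it reaches from about 0.35 to 0.725 m from the base axis. Payload 4.3 kg.
Tool frame: the origin (TCP) lies midway between the tips of the shut fingers; the grasp point (between the pads) lies 19 mm behind it (ctrl.pinch_z is the distance from the TCP to the grasp point, in m); z points along the fingers, y is the line along which they close (so a half turn about z gives the same grasp; the last joint's range is limited). The gripper opens to 85 mm and grips with 20 to 120 N. Pads are 22 mm wide; open, the fingers measure 114 mm over their backs; the gripper's body (76 mm by 85 mm) begins 54 mm behind the grasp point. The pads swing forward as they close: fully open they stand 13 mm farther back than shut.
Start: joints at [-1.226, 0.377, 0.081, 1.274, 0, 1.46], TCP at [0.253, -0.517, 0.2] pointing down, gripper open.
Joint ranges: [-2.72, 2.72], [-0.84, 1.66], [-1.02, 1.22], [-1.77, 2.12], [-1.37, 1.28], [-3.14, 3.14]. Speed limits (rad/s): [2.57, 2.57, 3.14, 3.14, 3.14, 3.14].

### API

Orientations are given as [roll, pitch, yaw] about the fixed x, y, z axes, in that order (R = Rz(yaw) Ry(pitch) Rx(roll)).
In Python, from bench import ctrl gives the robot as it stands. The module is installed in compiled form; this text tells all that it offers.
- The arm moves only by the shell command python3 -m pendant 'ROWS' [FORCE]. ROWS is JSON, a list of rows, each a list of 7 numbers: the shift along the tool's x, y, z in m, then the turn, a rotation vector about the tool's x, y, z in degrees, then the finger opening in m, from 0 to 0.0854. A call has 1 to 5 rows; each row is the pose to reach, as a shift and turn from the pose commanded when the call began, along the tool's axes at that moment; what a row does not reach only later rows make up. A row lasts 1/12 s, in which the tool goes at most 41.7 mm and 7.16 degrees, less where a joint would pass 70% of its speed; a pose out of reach is approached as far as the arm can. A call with a gripper value outside its range is refused whole. The fingers move at their own pace and stop on an object; FORCE is the grip in N (left out, the last holds). Time passes only in rows, so rows that repeat a pose let the fingers close. It gives the time, the measured TCP pose, the force, the opening and the grip force at its end, in the units of the state.
- ctrl.read_state(): the state, without advancing time (a new reading comes with each control period).
- ctrl.grab_frame(name): name is "scene" or "side" or "wrist"; returns (picture, depth): 480x640x3 uint8, red, green, blue; 480x640 float32, m along the optical axis (not along the pixel's ray), 0 where there is no reading.
- ctrl.calibration(name): a dict with "fx", "fy", "cx", "cy" (pixels), "rvec" (rotation vector, rad) and "tvec" (3), from world to camera coordinates, as OpenCV has them; the wrist camera has in their place "mount" (4x4, takes a point from camera to tool coordinates, whose origin is the TCP and whose axes are the flange's). Camera axes: x right, y down, z forward; pixel columns grow to the right and rows downward; lengths in m; the calibration is good to about 2 mm. A picture is of the moment at which its call begins: read the wrist's pose just before it. calibration takes no time and is no camera call.
- ctrl.hand_in(): hands the job in; it is judged then, once.
The state is a dict: "time": time; "joints": joint angles; "qd": joint speeds; "effort": joint torques, N m; "position": TCP position; "eef_rot": TCP orientation; "ft_force": force on the tool from outside, world axes, zero at the start; "moment": the same for the moment, N m; "grip_width": finger opening in m; "grip_force": force on a finger pad.
Only numpy, scipy, OpenCV 4.12 (cv2) and the standard library are available. Lean on these libraries where they do the work, as an engineer would, in place of code of your own. Each camera call takes 0.05 s, during which the arm holds its last target. There are 200 camera calls.

## Working session

There is one attempt and no reset: what is moved stays moved. The work goes in short steps, Python scripts to look and compute and a shell command to move; the robot and the scene stay as the last step left them, time stands still between calls to the robot, and variables do not carry over. Pictures are saved under pics/ and viewed, at most 10 in all, crops included, and the job is handed in when it is done.

```bash
mkdir -p pics; cat > h.py <<'E'
import numpy as np, cv2
from scipy.spatial.transform import Rotation as R
from bench import ctrl
def grab(n):
    s=ctrl.read_state(); im,d=ctrl.grab_frame(n); c=ctrl.calibration(n)
    if n=="wrist":
        T=np.eye(4);T[:3,:3]=R.from_euler('xyz',s['eef_rot']).as_matrix();T[:3,3]=s['position'];T=T@np.array(c['mount'])
    else:
        r=cv2.Rodrigues(np.array(c['rvec'],float))[0];T=np.eye(4);T[:3,:3]=r.T;T[:3,3]=-r.T@np.array(c['tvec']).ravel()
    v,u=np.mgrid[:480,:640]
    P=np.stack([(u-c['cx'])/c['fx']*d,(v-c['cy'])/c['fy']*d,d],-1)@T[:3,:3].T+T[:3,3]
    P[d==0]=np.nan
    np.savez(n,im=im,P=P,T=T,d=d)
    return im,P
def save(n,im): cv2.imwrite('pics/'+n+'.png',im[...,::-1])
E
python3 - <<'E'
from h import *
a,_=grab('scene');b,_=grab('side')
save('s1',a);save('d1',b)
s=ctrl.read_state();print(s)
for n in('scene','side'):print(np.load(n+'.npz')['T'].round(3))
E
```

```text
{'time': 0.1, 'joints': array([-1.22629699e+00,  3.78027420e-01,  7.97719940e-02,  1.27439293e+00,
       -8.11296496e-06,  1.46046939e+00]), 'qd': array([-0.00161103, -0.00109982,  0.0038484 , -0.00192351, -0.00077781,
        0.0007301 ]), 'effort': array([ 1.22520396e-03, -4.64692497e+01,  2.70583481e+01,  1.20426732e-02,
       -6.83618896e-05,  2.15750511e-06]), 'position': array([ 0.25237269, -0.5159434 ,  0.19863783]), 'eef_rot': array([-3.13975100e+00, -1.95850210e-04,  4.54826095e-01]), 'ft_force': array([0.01260565, 0.11711934, 0.42498018]), 'moment': array([ 0.01136638, -0.0116026 , -0.01237794]), 'grip_force': 0.0, 'grip_width': 0.08562110434097858}
[[-0.713 -0.289  0.639 -0.04 ]
 [-0.701  0.28  -0.657  0.819]
 [ 0.011 -0.916 -0.402  0.482]
 [ 0.     0.     0.     1.   ]]
[[-0.951 -0.106  0.291  0.233]
 [-0.309  0.386 -0.869  1.17 ]
 [-0.02  -0.916 -0.4    0.547]
 [ 0.     0.     0.     1.   ]]
```

View pics/s1.png

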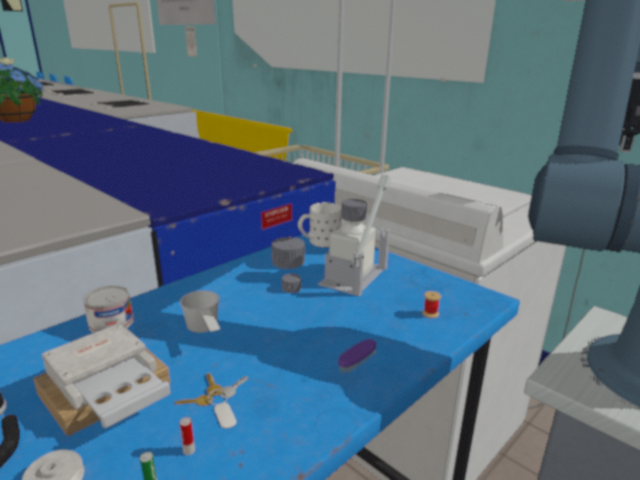

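View pics/d1.png

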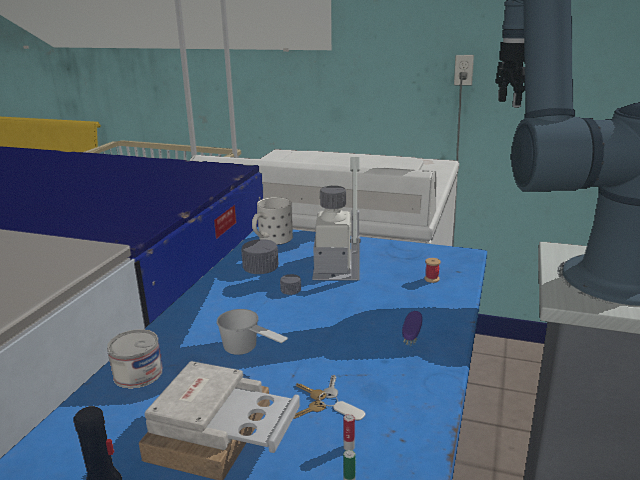

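The cradle and jug stand at about (350,250) in the scene view and (335,235) in the side view. The cap is at (354,210) and (333,196). The raised bar rises to (382,180) and (354,160). The mug is behind the cradle, and the large and small look-alike caps lie on the table.

```bash
python3 - <<'E'
from h import *
z=np.load('scene.npz');P=z['P'];im=z['im']
for n,box in(('scene',(170,300,300,400)),('side',(145,290,225,375))):
    z=np.load(n+'.npz');P=z['P'];im=z['im'].astype(int);v0,v1,u0,u1=box
    Q=P[v0:v1,u0:u1].reshape(-1,3);C=im[v0:v1,u0:u1].reshape(-1,3)
    cap=(Q[:,2]>.14)&(Q[:,2]<.18)&(C.mean(1)<125)&(C[:,2]-C[:,0]<25)
    print(n,'cap',cap.sum(),np.nanmedian(Q[cap],0))
    top=cap&(Q[:,2]>.165);print(' top',top.sum(),Q[top].mean(0),Q[top].min(0),Q[top].max(0))
    m=np.median(Q[cap],0)
    k=cap&(np.linalg.norm(Q[:,:2]-m[:2],axis=1)<.05)
    from scipy.optimize import least_squares
    q=Q[k&(Q[:,2]<.165)]
    f=least_squares(lambda p:np.hypot(q[:,0]-p[0],q[:,1]-p[1])-.026,m[:2]-z['T'][:2,3]*0+z['T'][:2,2]*.02,loss='soft_l1',f_scale=.002)
    print(' fit',f.x,f.cost,len(q)); c=f.x
    near=np.linalg.norm(Q[:,:2]-c,axis=1)<.25
    bar=near&(Q[:,2]>.185)
    b=Q[bar];print(' bar',len(b),b.mean(0) if len(b) else '')
    for a in np.arange(.09,.32,.015):
        w=near&(abs(Q[:,2]-a)<.004)&(C.mean(1)>125)
        if w.sum():print('  %.3f'%a,w.sum(),np.median(Q[w],0).round(4),Q[w].min(0).round(3),Q[w].max(0).round(3))
    save(n+'crop',cv2.resize(z['im'][v0:v1,u0:u1],None,fx=4.4,fy=4.4,interpolation=cv2.INTER_CUBIC)) 
E
```

```text
scene cap 494 [0.55633777 0.10350831 0.1606243 ]
 top 195 [0.56419669 0.09333964 0.16863938] [0.54122321 0.06568581 0.16504342] [0.59257425 0.11598319 0.17064217]
 fit [0.5679483  0.08839386] 0.000239339534685991 299
 bar 191 [0.53266071 0.04084857 0.20560691]
  0.090 304 [0.5509 0.1229 0.0891] [ 0.496 -0.05   0.086] [0.782 0.15  0.094]
  0.105 310 [0.548  0.1222 0.1063] [0.506 0.042 0.101] [0.594 0.14  0.109]
  0.120 129 [0.5527 0.1045 0.1197] [0.509 0.073 0.116] [0.585 0.122 0.124]
  0.135 33 [0.516  0.1036 0.1347] [0.512 0.086 0.131] [0.563 0.111 0.139]
  0.150 29 [0.5197 0.0906 0.1501] [0.516 0.076 0.146] [0.525 0.097 0.154]
  0.165 26 [0.5234 0.0768 0.1654] [0.52  0.064 0.161] [0.527 0.082 0.169]
  0.180 29 [0.5261 0.0647 0.179 ] [0.523 0.047 0.176] [0.534 0.071 0.184]
  0.195 32 [0.53   0.0492 0.1948] [0.524 0.037 0.191] [0.544 0.056 0.199]
  0.210 52 [0.5326 0.0381 0.2102] [0.525 0.024 0.206] [0.544 0.047 0.214]
  0.225 7 [0.5376 0.0296 0.2217] [0.53  0.026 0.221] [0.545 0.036 0.223]
side cap 530 [0.56344805 0.10454063 0.16123246]
 top 218 [0.56611503 0.09370669 0.16945258] [0
[... 212 characters left out ...]
.054  0.086] [0.78  0.149 0.094]
  0.105 254 [0.5477 0.123  0.1063] [0.506 0.041 0.101] [0.609 0.138 0.109]
  0.120 128 [0.5582 0.103  0.1197] [0.51  0.079 0.116] [0.591 0.123 0.124]
  0.135 23 [0.5165 0.1053 0.1339] [0.512 0.09  0.131] [0.549 0.114 0.139]
  0.150 19 [0.5206 0.091  0.1498] [0.516 0.082 0.146] [0.525 0.096 0.153]
  0.165 19 [0.5239 0.0781 0.1655] [0.521 0.07  0.162] [0.529 0.083 0.168]
  0.180 21 [0.5282 0.067  0.1796] [0.524 0.059 0.176] [0.532 0.073 0.184]
  0.195 21 [0.5313 0.0513 0.1955] [0.526 0.037 0.191] [0.536 0.057 0.199]
  0.210 47 [0.5348 0.0375 0.2099] [0.526 0.029 0.206] [0.545 0.047 0.214]
  0.225 15 [0.5369 0.0282 0.2219] [0.528 0.02  0.221] [0.548 0.031 0.224]
```

View pics/scenecrop.png

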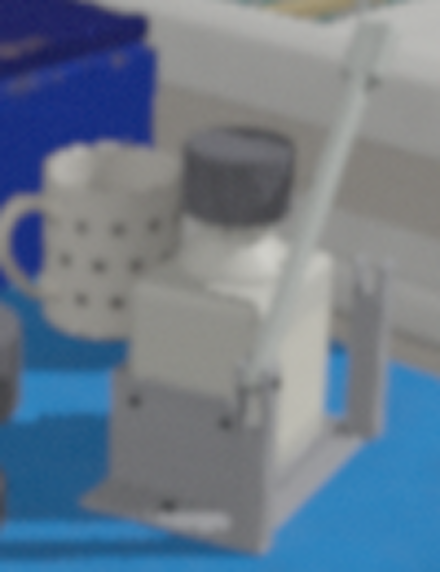

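The crop shows the bar hinged at the near-left post, about (258,385), and raised to its tab at (370,45). The open fork is at (370,270). I'll compute the approach to the tab.

```bash
cat >> h.py <<'E'
def rel(pos,yaw,p0=None,y0=None):
    s=ctrl.read_state();p0=s['position'] if p0 is None else np.array(p0)
    R0=R.from_euler('xyz',s['eef_rot'] if y0 is None else [np.pi,0,y0]);R1=R.from_euler('xyz',[np.pi,0,yaw])
    return np.round(R0.inv().apply(np.array(pos)-p0),4),np.degrees((R0.inv()*R1).as_rotvec()).round(1)
E
python3 - <<'E'
from h import *
b=[]
for n,(v0,v1,u0,u1) in(('scene',(170,300,300,400)),('side',(145,290,225,375))):
    z=np.load(n+'.npz');Q=z['P'][v0:v1,u0:u1].reshape(-1,3);C=z['im'][v0:v1,u0:u1].reshape(-1,3)
    l=np.array([[.516,.1045,.135],[.537,.029,.2217]]);d=l[1]-l[0];d/=np.linalg.norm(d)
    w=Q-l[0];r=np.linalg.norm(w-np.outer(w@d,d),axis=1)
    m=(r<.013)&(Q[:,2]>.13)&(Q[:,2]<.24)&(C.mean(1)>120);b.append(Q[m]);q=Q[m]
    c=q.mean(0);_,_,V=np.linalg.svd(q-c);D=V[0]*np.sign(V[0,2])
    print(n,len(q),c,D,'yaw',np.arctan2(D[0],-D[1]),'el',np.arcsin(D[2]),'ext',(q-c)@D @np.zeros(len(q)) if 0 else ((q-c)@D).max())
    end=c+D*((q-c)@D).max();print(' tip',end)
    t=(.085-c[2])/D[2];print(' hinge',c+D*t)
print(rel([.533,.047,.27],1.84,[.253,-.517,.2],.455))
E
```

```text
scene 376 [0.52714319 0.06194094 0.18139716] [ 0.16976778 -0.6486352   0.74192404] yaw 0.25598854422006895 el 0.8359354483553079 ext 0.05421882767789083
 tip [0.5363478  0.0267727  0.22162341]
 hinge [0.5050855  0.14621721 0.085     ]
side 306 [0.52905961 0.06000813 0.18522141] [ 0.17817801 -0.65719845  0.73235429] yaw 0.2647531216062915 el 0.82177304149443 ext 0.05307139085327375
 tip [0.53851576 0.02512969 0.22408847]
 hinge [0.50467626 0.14994459 0.085     ]
(array([ 0.4994, -0.3836, -0.07  ]), array([  0. ,   0. , -79.4]))
```

```bash
python3 -m pendant '[[0.035,-0.027,-0.07,0,0,-7,0],[0.07,-0.054,-0.07,0,0,-14,0],[0.1,-0.077,-0.07,0,0,-21,0],[0.13,-0.1,-0.07,0,0,-28,0],[0.16,-0.123,-0.07,0,0,-35,0]]' 30; python3 -c "
from h import *
print(rel([.532,.047,.27],1.833))"
```

```text
time: 0.52
position: [0.3345, -0.3517, 0.2696]
eef_rot: [3.14, 0.001, 1.07]
ft_force: [1.7, -0.3, -0.4]
grip_width: 0.0255
grip_force: 0.0
(array([ 0.4445, -0.0179, -0.0006]), array([  0.1,   0.1, -43.7]))
```

```bash
python3 -m pendant '[[0.04,-0.002,0,0,0,-7,0],[0.08,-0.004,0,0,0,-14,0],[0.12,-0.006,0,0,0,-21,0],[0.16,-0.008,0,0,0,-28,0],[0.2,-0.01,0,0,0,-35,0]]' >/dev/null;  python3 -c "
from h import *
print(ctrl.read_state()['position'],rel([.532,.047,.27],1.833))"
```

```text
[ 0.42205006 -0.1708511   0.26859096] (array([ 0.2043,  0.1335, -0.0014]), array([-0. , -0. , -8.6]))
```

```bash
python3 -m pendant '[[0.034,0.022,0,0,0,-2,0],[0.068,0.044,0,0,0,-4,0],[0.1,0.066,0,0,0,-5,0],[0.134,0.088,0,0,0,-5,0],[0.165,0.11,0,0,0,-5,0]]' >/dev/null;python3 -m pendant '[[0,0,0,0,0,0,0],[0,0,0,0,0,0,0]]' >/dev/null;  python3 - <<'E'
from h import *
im,P=grab('wrist');save('w1',im)
s=ctrl.read_state();print(s['time'],s['position'],s['eef_rot'],rel([.532,.047,.27],1.833),s['grip_width'])
E
```

```text
1.5667 [0.5135327  0.00320457 0.26823134] [-3.14006692e+00  2.19702567e-04  1.76550428e+00] (array([ 0.0394,  0.0266, -0.0018]), array([-0.1,  0. , -3.9])) -0.00036238061904454564
```

View pics/w1.png

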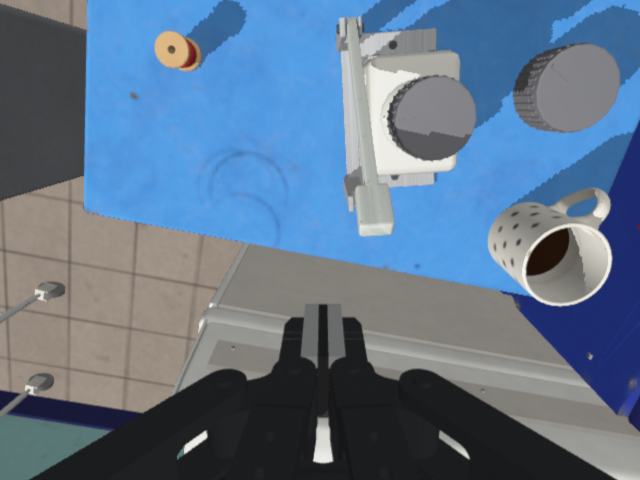

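The wrist view shows the cap top at (432,117), the tab at (375,210), the hinge at (350,30), the spool at (178,50) and the mug at (550,245). I'll measure from this.

```bash
python3 - <<'E'
from h import *
z=np.load('wrist.npz');P=z['P'];im=z['im'].astype(int);T=z['T']
m=np.zeros((480,640),bool);m[60:175,370:490]=1
t=m&(abs(P[...,2]-.170)<.004)
q=P[t][:,:2].astype(np.float32);(c,r)=cv2.minEnclosingCircle(q);print('cap',t.sum(),c,r,q.mean(0),np.median(P[t][:,2]))
# tab & bar
m[:]=0;m[185:235,350:400]=1
t=m&(P[...,2]>.17);Q=P[t];print('tab',len(Q),Q.mean(0),Q.min(0),Q.max(0))
c0=Q.mean(0);V=np.linalg.svd(Q-c0)[2];print(V[2])
for v in range(50,190,14):
    k=np.where((P[v,340:400,2]>.088)&(im[v,340:400].mean(1)>110)&(np.linalg.norm(P[v,340:400,:2]-c,axis=1)>.04))[0]
    print(v,k.min()+340 if len(k) else '',np.median(P[v,340+k],0).round(4) if len(k) else '')
for nm,(a,b,d,e) in dict(mug=(185,310,485,615),spool=(30,72,150,205)).items():
    Q=P[a:b,d:e].reshape(-1,3);Q=Q[Q[:,2]>.03];print(nm,Q.min(0).round(3),Q.max(0).round(3))
E
```

```text
cap 5458 (0.5624030828475952, 0.0860162004828453) 0.03383343294262886 [0.56918854 0.0902214 ] 0.16940547382477816
tab 1782 [0.537973   0.0351783  0.21439631] [0.52634821 0.02029964 0.20047784] [0.55085442 0.0482554  0.22406952]
[-0.20132157  0.61945424  0.75877933]
50 348 [0.5137 0.1251 0.1137]
64 350 [0.5314 0.1199 0.1077]
78 351 [0.5202 0.106  0.1357]
92 353 [0.5203 0.0965 0.1461]
106 355 [0.5211 0.0877 0.1551]
120 356 [0.5225 0.0793 0.1633]
134 358 [0.5247 0.0713 0.1694]
148 359 [0.5273 0.064  0.1804]
162 361 [0.5306 0.0574 0.1904]
176 362 [0.5336 0.0507 0.1986]
mug [ 0.702 -0.069  0.03 ] [0.828 0.062 0.092]
spool [0.345 0.089 0.03 ] [0.374 0.118 0.044]
```

```bash
python3 - <<'E'
from h import *
H=np.array([.508,.1437]);u=np.array([.262,-.965]);s0=ctrl.read_state();p0=s0['position']
for a in [.83,.78,.7,.6,.5,.4,.3,.2,.1,.05,0,-.02]:
    s=.170*np.cos(a)-.006*np.sin(a)-.011*min(1,a/.2) ; z=.085+.17*np.sin(a)+.006*np.cos(a)
    if a<=.2: s=min(s,.166)
    p=np.r_[H+s*u,z];print(a,p.round(4),*rel(p,1.836))
E
```

```text
0.83 [0.534  0.0479 0.2145] [0.0399 0.0288 0.0537] [-0.1  0.  -4. ]
0.78 [0.5357 0.0418 0.2088] [0.0336 0.0293 0.0594] [-0.1  0.  -4. ]
0.7 [0.5382 0.0326 0.1991] [0.0241 0.03   0.0691] [-0.1  0.  -4. ]
0.6 [0.541  0.0222 0.1859] [0.0133 0.0307 0.0822] [-0.1  0.  -4. ]
0.5 [0.5435 0.0131 0.1718] [0.004  0.0314 0.0964] [-0.1  0.  -4. ]
0.4 [0.5455 0.0055 0.1567] [-0.0039  0.032   0.1115] [-0.1  0.  -4. ]
0.3 [ 0.5472 -0.0007  0.141 ] [-0.0103  0.0325  0.1272] [-0.1  0.  -4. ]
0.2 [ 0.5485 -0.0053  0.1247] [-0.0151  0.0328  0.1435] [-0.1  0.  -4. ]
0.1 [ 0.5507 -0.0136  0.1079] [-0.0237  0.0335  0.1602] [-0.1  0.  -4. ]
0.05 [ 0.5515 -0.0165  0.0995] [-0.0266  0.0337  0.1687] [-0.1  0.  -4. ]
0 [ 0.5515 -0.0165  0.091 ] [-0.0266  0.0337  0.1772] [-0.1  0.  -4. ]
-0.02 [ 0.5515 -0.0165  0.0876] [-0.0266  0.0337  0.1806] [-0.1  0.  -4. ]
```

```bash
python3 -m pendant '[[0.02,0.015,0,0,0,-2,0],[0.04,0.029,0.01,0,0,-4,0],[0.04,0.029,0.035,0,0,-4,0],[0.04,0.029,0.05,0,0,-4,0],[0.034,0.029,0.06,0,0,-4,0]]'; python3 - <<'E'
from h import *
H=np.array([.508,.1437]);u=np.array([.262,-.965])
for a in [.78,.7,.6,.5,.4,.3,.2,.1,.05,0,-.02]:
    s=.170*np.cos(a)-.006*np.sin(a)-.011*min(1,a/.2) ; z=.085+.17*np.sin(a)+.006*np.cos(a)
    if a<=.2: s=min(s,.166)
    p=np.r_[H+s*u,z];print(a,p.round(4),*rel(p,1.836))
E
```

```text
time: 1.98
position: [0.5342, 0.041, 0.2069]
eef_rot: [-3.139, -0.001, 1.833]
ft_force: [-0.5, 1.0, -0.1]
grip_width: 0.0001
grip_force: 0.0
0.78 [0.5357 0.0418 0.2088] [ 0.0004  0.0017 -0.0019] [-0.2 -0.  -0.2]
0.7 [0.5382 0.0326 0.1991] [-0.0091  0.0017  0.0078] [-0.2 -0.  -0.2]
0.6 [0.541  0.0222 0.1859] [-0.0199  0.0018  0.0209] [-0.2 -0.  -0.2]
0.5 [0.5435 0.0131 0.1718] [-0.0293  0.0019  0.0351] [-0.2 -0.  -0.2]
0.4 [0.5455 0.0055 0.1567] [-0.0373  0.0019  0.0501] [-0.2 -0.  -0.2]
0.3 [ 0.5472 -0.0007  0.141 ] [-0.0437  0.002   0.0659] [-0.2 -0.  -0.2]
0.2 [ 0.5485 -0.0053  0.1247] [-0.0485  0.0021  0.0822] [-0.2 -0.  -0.2]
0.1 [ 0.5507 -0.0136  0.1079] [-0.0571  0.0021  0.0989] [-0.2 -0.  -0.2]
0.05 [ 0.5515 -0.0165  0.0995] [-0.0601  0.0022  0.1074] [-0.2 -0.  -0.2]
0 [ 0.5515 -0.0165  0.091 ] [-0.0601  0.0022  0.1159] [-0.2 -0.  -0.2]
-0.02 [ 0.5515 -0.0165  0.0876] [-0.0601  0.0022  0.1193] [-0.2 -0.  -0.2]
```

```bash
python3 -m pendant '[[-0.009,0.001,0.008,0,0,0,0],[-0.02,0.002,0.021,0,0,0,0],[-0.025,0.002,0.028,0,0,0,0],[-0.029,0.002,0.035,0,0,0,0],[-0.037,0.002,0.05,0,0,0,0]]'; python3 -m pendant '[[-0.007,0,0.016,0,0,0,0],[-0.011,0,0.032,0,0,0,0],[-0.02,0,0.045,0,0,0,0],[-0.023,0,0.054,0,0,0,0],[-0.023,0,0.06,0,0,0,0]]'; python3 - <<'E'
from h import *
print(rel([.5515,-.0165,.091],1.836))
im,P=grab('side');grab('scene')
z=np.load('side.npz')
save('d2',cv2.resize(im[145:290,225:375],None,fx=4,fy=4,interpolation=cv2.INTER_CUBIC))
E
```

```text
time: 2.4
position: [0.549, 0.0051, 0.1606]
eef_rot: [3.138, 0.002, 1.832]
ft_force: [0.1, -0.7, 0.9]
grip_width: -0.0001
grip_force: 0.6
time: 2.82
position: [0.553, -0.0166, 0.0979]
eef_rot: [-3.141, -0.0, 1.832]
ft_force: [0.4, -1.1, 0.4]
grip_width: -0.0001
grip_force: 0.1
(array([ 0.0004, -0.0014,  0.0069]), array([-0. , -0. , -0.2]))
```

View pics/d2.png

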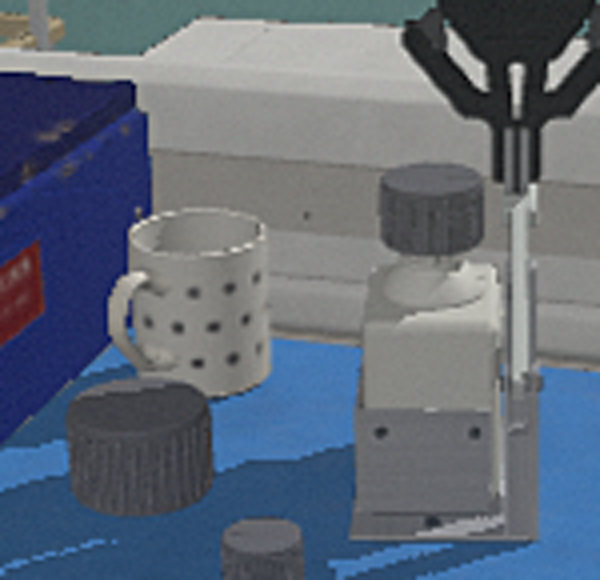

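The bar has followed the fingers down to nearly level, with the tab at about (525,195) in the crop. I'll press it home.

```bash
python3 -m pendant '[[0,-0.001,0.004,0,0,0,0],[0,-0.001,0.007,0,0,0,0],[0,-0.001,0.01,0,0,0,0],[0,-0.001,0.012,0,0,0,0],[0,-0.001,0.012,0,0,0,0]]'
```

```text
time: 3.33
position: [0.5522, -0.0157, 0.0866]
eef_rot: [-3.141, -0.0, 1.834]
ft_force: [-0.2, 1.2, -0.6]
grip_width: -0.0001
grip_force: 0.0
```

```bash
python3 -m pendant '[[0,0,0.002,0,0,0,0],[0,0,0.003,0,0,0,0],[0,0,0.003,0,0,0,0]]'; python3 - <<'E'
from h import *
for n in('side','scene'):
    im,P=grab(n)
    H=np.array([.507,.1437]);u=np.array([.262,-.965])
    w=P[...,:2]-H;s=w@u;l=w@np.array([.965,.262])
    for a in np.arange(.02,.19,.01):
        k=(abs(s-a)<.004)&(abs(l)<.014)&(P[...,2]>.06)&(P[...,2]<.11)
        if k.sum():print(n,a.round(3),k.sum(),np.sort(P[k][:,2])[-3:].round(4))
save('d3',cv2.resize(im[170:300,300:400],None,fx=4.4,fy=4.4,interpolation=cv2.INTER_CUBIC))
E
```

```text
time: 3.58
position: [0.5523, -0.0159, 0.0837]
eef_rot: [-3.141, -0.0, 1.834]
ft_force: [-0.1, -0.1, 0.1]
grip_width: 0.0002
grip_force: 0.0
side 0.02 8 [0.095  0.0955 0.0963]
side 0.03 46 [0.1043 0.1051 0.1062]
side 0.04 13 [0.1039 0.1055 0.1065]
side 0.05 11 [0.1052 0.1068 0.1077]
side 0.06 10 [0.0998 0.1045 0.1057]
side 0.07 8 [0.1012 0.104  0.1071]
side 0.08 11 [0.1027 0.1043 0.106 ]
side 0.09 11 [0.1047 0.1048 0.1074]
side 0.1 11 [0.1068 0.1077 0.1078]
side 0.11 7 [0.1069 0.1069 0.1077]
side 0.12 5 [0.1077 0.1077 0.109 ]
side 0.13 46 [0.1081 0.1084 0.1088]
side 0.14 10 [0.0993 0.1085 0.1098]
side 0.15 7 [0.1065 0.1077 0.1097]
side 0.16 8 [0.1058 0.1066 0.1068]
scene 0.02 16 [0.0951 0.0999 0.1015]
scene 0.03 46 [0.104  0.1046 0.1049]
scene 0.04 29 [0.1043 0.1046 0.1067]
scene 0.05 37 [0.1063 0.1068 0.1072]
scene 0.06 33 [0.105  0.106  0.1062]
scene 0.07 34 [0.1056 0.1058 0.106 ]
scene 0.08 32 [0.1042 0.1054 0.1059]
scene 0.09 36 [0.1049 0.1054 0.106 ]
scene 0.1 34 [0.1065 0.1066 0.107 ]
scene 0.11 16 [0.1058 0.1061 0.1067]
scene 0.12 13 [0.107  0.1073 0.1076]
scene 0.13 92 [0.1086 0.109  0.1095]
scene 0.14 38 [0.1095 0.1096 0.1097]
scene 0.15 13 [0.1084 0.1087 0.1098]
scene 0.16 7 [0.1057 0.1085 0.1091]
scene 0.17 3 [0.1037 0.1072 0.1081]
scene 0.18 2 [0.1057 0.1083]
```

View pics/d3.png

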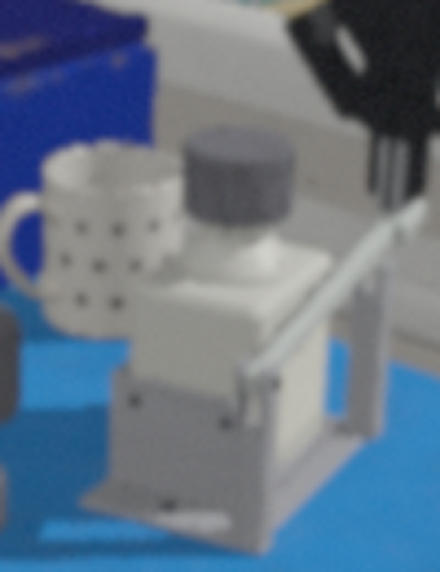

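The fingers slid past the tab on its jug side and the bar is still a little raised. I'll lift clear and measure again from the wrist.

```bash
python3 -m pendant '[[0,0.004,-0.03,0,0,0,0],[-0.01,0.004,-0.06,0,0,0,0],[-0.025,0.004,-0.085,0,0,0,0],[-0.025,0.004,-0.085,0,0,0,0]]'; python3 - <<'E'
from h import *
im,P=grab('wrist');save('w2',im);print(ctrl.read_state()['position'])
E
```

```text
time: 4.02
position: [0.5669, -0.0416, 0.1746]
eef_rot: [3.133, 0.006, 1.832]
ft_force: [0.5, -0.2, 0.2]
grip_width: 0.0001
grip_force: 0.0
[ 0.5656216  -0.04046606  0.17206513]
```

View pics/w2.png

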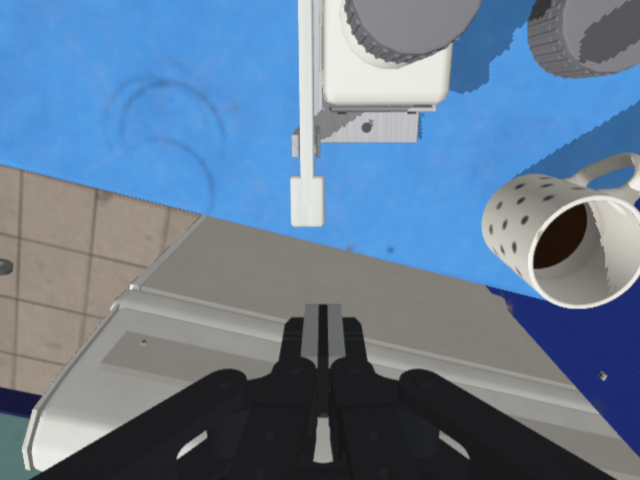

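The tab is at (307,200), the fork at (305,143), and the bar runs straight up the image just above the fork. Next I'll measure the tab centre and bar axis.

```bash
python3 - <<'E'
from h import *
z=np.load('wrist.npz');P=z['P'];im=z['im'].astype(int)
t=np.zeros((480,640),bool);t[170:235,285:330]=1;t&=P[...,2]>.07
Q=P[t];print('tab',len(Q),Q.mean(0),Q.min(0),Q.max(0));tc=Q.mean(0)
for v in range(5,180,20):
    k=np.where((P[v,290:318,2]>.08)&(im[v,290:318].mean(1)>150))[0]
    if len(k):print(v,k.min()+290,k.max()+290,P[v,290+k].mean(0).round(4))
b=np.array([P[v,290:318][(P[v,290:318,2]>.08)&(im[v,290:318].mean(1)>150)].mean(0) for v in range(5,120,5)])
d=tc[:2]-b[:,:2].mean(0);print('yaw',np.arctan2(d[0],-d[1]))
s=ctrl.read_state();p=s['position'];print(p,rel(tc,1.832),'tilt',s['eef_rot'])
E
```

```text
tab 1816 [ 0.55215458 -0.01495928  0.11338585] [ 0.5397552  -0.03225417  0.10348124] [0.56505583 0.00171686 0.11750989]
5 298 312 [0.5258 0.0828 0.0993]
25 298 312 [0.5282 0.0733 0.1012]
45 298 312 [0.5306 0.0638 0.102 ]
65 299 313 [0.5336 0.0543 0.1027]
85 299 313 [0.5362 0.0444 0.1048]
105 299 312 [0.5385 0.0343 0.1063]
125 300 313 [0.5417 0.0242 0.1076]
145 292 313 [0.5423 0.0129 0.1056]
165 300 313 [0.5471 0.0032 0.1109]
yaw 0.2646130151337141
[ 0.5656216  -0.04046606  0.17206513] (array([ 0.0283, -0.0068,  0.0585]), array([0.4, 0.2, 0. ])) tilt [3.13531731 0.00324757 1.83213617]
```

```bash
python3 - <<'E'
from h import *
z=np.load('wrist.npz');P=z['P'];c=ctrl.calibration('wrist');M=np.array(c['mount']);print(M.round(3),c['fx'],c['cx'],c['cy'])
for t in([0,0,0],[0,0,-.019],[.011,0,0],[-.011,0,0]):
    q=np.linalg.inv(M)@np.r_[t,1];print(t,q.round(3),c['fx']*q[0]/q[2]+c['cx'],c['fy']*q[1]/q[2]+c['cy'])
Rw=z['T'][:3,:3]@M[:3,:3].T
p=ctrl.read_state()['position']
for u,v in((312,308),(331,308),(323,308),(312,330),(331,330),(331,350)):print(u,v,((P[v,u]-p)@Rw).round(4), z['d'][v,u])
z=np.load('scene.npz');P=z['P'];im=z['im'].astype(int)
f=np.zeros((480,640),bool);f[170:225,380:400]=1
f&=(im.mean(2)<110)|((P[...,2]>.12)&(np.linalg.norm(P[...,:2]-[.552,-.016],axis=2)<.04))
for r in range(196,222,3):print(r,[(u,P[r,u].round(3).tolist(),im[r,u].tolist()) for u in range(384,400,4)])
E
```

```text
[[-0.001 -0.949 -0.316  0.082]
 [ 1.    -0.001  0.     0.001]
 [-0.    -0.316  0.949 -0.174]
 [ 0.     0.     0.     1.   ]] 416.2414438843437 322.62936136896616 241.92109525256873
[0, 0, 0] [-0.001  0.023  0.191  1.   ] 320.68091628033056 291.53284076059276
[0, 0, -0.019] [-0.001  0.029  0.173  1.   ] 320.4897187166862 311.17822833073944
[0.011, 0, 0] [-0.001  0.012  0.187  1.   ] 320.6259320249857 269.281864673564
[-0.011, 0, 0] [-0.001  0.033  0.194  1.   ] 320.7339316254009 312.98704011286304
312 308 [ 0.0107 -0.0019 -0.042 ] 0.14959826
331 308 [ 0.0104  0.0049 -0.0415] 0.15016153
323 308 [ 0.0106  0.002  -0.0418] 0.14983964
312 330 [ 0.0109 -0.0015 -0.0576] 0.13480544
331 330 [ 0.011   0.0046 -0.0578] 0.13455038
331 350 [ 0.0108  0.0044 -0.069 ] 0.12400555
196 [(384, [0.559, -0.002, 0.164], [29, 32, 34]), (388, [0.549, -0.004, 0.166], [29, 30, 31]), (392, [0.538, -0.003, 0.169], [29, 28, 31]), (396, [0.535, -0.013, 0.168], [29, 30, 33])]
199 [(384, [0.557, -0.001, 0.158], [59, 62, 61]), (388, [0.55, -0.005, 0.159], [30, 31, 34]), (392, [0.539, -0.005, 0.162], [31, 35, 34]), (396
[... 651 characters left out ...]
, -0.005, 0.132], [81, 83, 85]), (392, [0.541, -0.012, 0.132], [63, 65, 66]), (396, [0.539, -0.023, 0.13], [70, 71, 69])]
214 [(384, [0.559, -0.007, 0.122], [108, 106, 103]), (388, [0.547, -0.005, 0.126], [80, 82, 84]), (392, [0.54, -0.011, 0.126], [64, 65, 67]), (396, [0.654, -0.192, 0.051], [116, 115, 111])]
217 [(384, [0.69, -0.188, 0.034], [130, 128, 123]), (388, [0.547, -0.007, 0.118], [96, 99, 99]), (392, [0.544, -0.017, 0.116], [149, 152, 151]), (396, [0.654, -0.192, 0.043], [160, 162, 158])]
220 [(384, [0.554, -0.001, 0.111], [140, 142, 140]), (388, [0.546, -0.006, 0.111], [159, 163, 159]), (392, [0.541, -0.013, 0.111], [178, 182, 178]), (396, [0.65, -0.189, 0.036], [143, 143, 140])]
```

```bash
python3 - <<'E'
from h import *
print(ctrl.pinch_z, [a for a in dir(ctrl) if a[0]!='_'])
s=ctrl.read_state();print(s['position'],s['eef_rot'],s['grip_width'])
z=np.load('wrist.npz');P=z['P'];c=ctrl.calibration('wrist');M=np.array(c['mount']);Rw=z['T'][:3,:3]@M[:3,:3].T
q=(P-s['position'])@Rw
k=(z['d']<.19)&(z['d']>0);print(k.sum(),np.nanmax(q[k],0),np.where(k)[0].min())
k&=abs(q[...,1])<.012
for x in np.arange(-.02,.02,.004):
    m=k&(abs(q[...,0]-x)<.002)
    if m.any():print(x.round(3),q[m][:,2].max().round(4),m.sum())
print(rel([.5515,-.0155,.12],1.832))
E
```

```text
0.0187 ['IKError', 'calibration', 'grab_frame', 'hand_in', 'pinch_z', 'read_state']
[ 0.5656216  -0.04046606  0.17206513] [3.13531731 0.00324757 1.83213617] 0.00016000425949161878
54014 [0.12411432 0.06395737 0.03486907] 0
-0.012 -0.0701 91
-0.008 -0.0701 526
-0.004 -0.07 335
0.0 -0.0701 305
0.004 -0.0407 506
0.008 -0.037 2445
0.012 -0.0375 6092
0.016 -0.096 5613
(array([ 0.0279, -0.0075,  0.0519]), array([0.4, 0.2, 0. ]))
```

The fingertips end about 32 mm short of the reported TCP, so the earlier press never reached the bottom. I'll press further down.

```bash
python3 -m pendant '[[0.026,-0.006,0.03,0,0,0,0],[0.026,-0.006,0.065,0,0,0,0],[0.026,-0.006,0.09,0,0,0,0],[0.026,-0.006,0.1,0,0,0,0],[0.026,-0.006,0.108,0,0,0,0]]';python3 -m pendant '[[0,0,0.004,0,0,0,0],[0,0,0.006,0,0,0,0],[0,0,0.006,0,0,0,0]]'
```

```text
time: 4.48
position: [0.5477, -0.0148, 0.0586]
eef_rot: [-3.137, -0.002, 1.834]
ft_force: [-9.1, 2.2, 34.3]
grip_width: -0.0
grip_force: 18.9
time: 4.73
position: [0.5478, -0.0148, 0.0587]
eef_rot: [-3.14, -0.001, 1.834]
ft_force: [-15.2, 3.4, 28.0]
grip_width: 0.0002
grip_force: 14.4
```

```bash
python3 -m pendant '[[0,0,-0.03,0,0,0,0],[0,0,-0.07,0,0,0,0],[0,0,-0.11,0,0,0,0.0854],[0,0,-0.14,0,0,0,0.0854],[0,0,-0.14,0,0,0,0.0854]]'; python3 - <<'E'
from h import *
im,P=grab('wrist');save('w3',im)
t=np.zeros((480,640),bool);t[150:260,270:350]=1;t&=(P[...,2]>.07)&(P[...,2]<.12)
Q=P[t];print('tab',len(Q),Q.mean(0),Q.min(0),Q.max(0))
print(rel([.568,.0898,.19],1.832),ctrl.read_state()['position'])
E
```

```text
time: 5.15
position: [0.5552, -0.0162, 0.2033]
eef_rot: [3.128, 0.006, 1.833]
ft_force: [1.3, 0.4, -0.2]
grip_width: 0.0357
grip_force: 0.0
tab 2063 [ 0.54849839 -0.00289178  0.09028401] [ 0.53393783 -0.033665    0.07026989] [0.56589716 0.03340159 0.09830409]
(array([0.0986, 0.0409, 0.01  ]), array([0.6, 0.2, 0.1])) [ 0.55397981 -0.01607982  0.20005405]
```

View pics/w3.png

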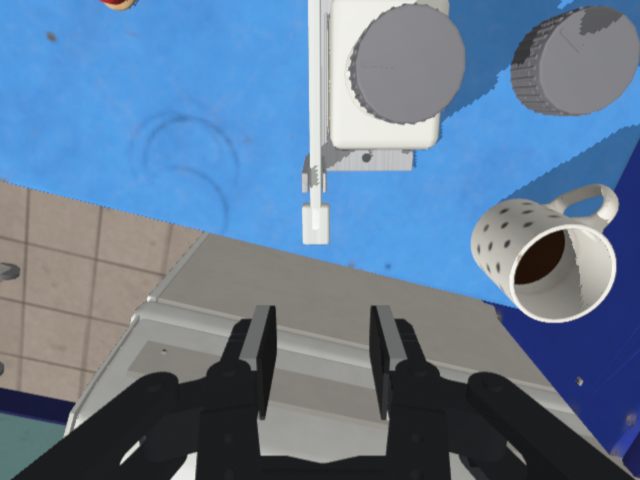

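The bar lies in the fork at (315,170), with the tab at (316,225), and the cap is fully visible at (410,65). I'll check that the bar is level and fit the cap centre.

```bash
python3 - <<'E'
from h import *
z=np.load('wrist.npz');P=z['P'];im=z['im'].astype(int)
print([ (v,P[v,312:320,2].mean().round(4)) for v in (10,50,90,130,150,225)],[P[v,u].round(4) for v,u in((225,316),)])
t=np.zeros((480,640),bool);t[0:130,345:475]=1;t&=(abs(P[...,2]-.170)<.003)&(im.mean(2)<140)
n,l,st,ce=cv2.connectedComponentsWithStats(t.astype(np.uint8));k=1+np.argmax(st[1:,4]);q=P[l==k][:,:2].astype(np.float32)
e=cv2.minEnclosingCircle(cv2.convexHull(q));print(st[k],e,q.mean(0))
E
```

```text
[(10, np.float64(0.0904)), (50, np.float64(0.0906)), (90, np.float64(0.0905)), (130, np.float64(0.0903)), (150, np.float64(0.0903)), (225, np.float64(0.0906))] [array([ 0.5533, -0.0181,  0.0909])]
[ 354    4  111  120 9906] ((0.5699673891067505, 0.08946792781352997), 0.025941044092178345) [0.57028157 0.09009446]
```

The bar is level at 0.0905 m, so it is latched. Next I'll go above the cap.

```bash
python3 -m pendant '[[0.035,0.014,0,0,0,0,0.0854],[0.07,0.028,0,0,0,0,0.0854],[0.098,0.041,0,0,0,0,0.0854],[0.098,0.041,0.0,0,0,0,0.0854],[0.098,0.041,0,0,0,0,0.0854]]'; python3 -m pendant '[[0,0,0.0,0,0,0,0.0854]]'; python3 -c "
from h import *
print(rel([.569,.0897,.1],1.832))"
```

```text
time: 5.62
position: [0.5639, 0.091, 0.1938]
eef_rot: [-3.14, 0.0, 1.836]
ft_force: [0.7, -0.3, -0.1]
grip_width: 0.0858
grip_force: 0.0
time: 5.7
position: [0.5639, 0.0894, 0.194]
eef_rot: [-3.14, 0.0, 1.834]
ft_force: [-0.5, -0.2, -0.9]
grip_width: 0.0853
grip_force: 0.0
(array([-0.001 ,  0.0052,  0.094 ]), array([-0.1,  0. ,  0.1]))
```

```bash
python3 -m pendant '[[-0.001,0.005,0.01,0,0,0,0.0854],[-0.001,0.005,0.03,0,0,0,0.0854],[-0.001,0.005,0.05,0,0,0,0.0854],[-0.001,0.005,0.06,0,0,0,0.0854],[-0.001,0.005,0.06,0,0,0,0.0854]]'; python3 - <<'E'
from h import *
print(rel([.569,.0897,.1],1.832))
im,P=grab('side')
a=im[130:290,225:375]
im2,_=grab('wrist')
save('c1',np.hstack([cv2.resize(a,(450,480),interpolation=cv2.INTER_CUBIC),cv2.resize(im2,(350,262))[0:262] if 0 else np.vstack([cv2.resize(im2,(350,262)),np.zeros((218,350,3),np.uint8)])]))
E
```

```text
time: 6.12
position: [0.567, 0.0888, 0.1314]
eef_rot: [-3.136, -0.001, 1.832]
ft_force: [-0.8, -0.0, -0.2]
grip_width: 0.0855
grip_force: 0.0
(array([0.0003, 0.0023, 0.0314]), array([-0.3, -0.1, -0. ]))
```

View pics/c1.png

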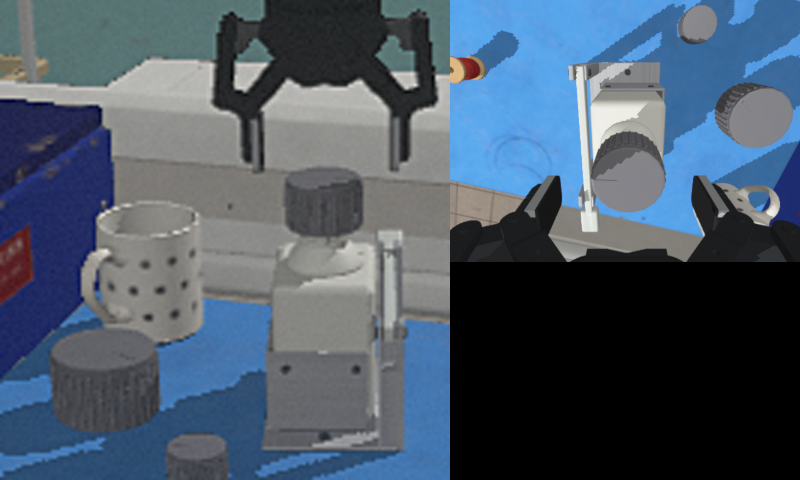

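The side view shows the fingers straddling the cap with their tips near the height of its top; the mug is clear. The tip offset is confirmed. I'll go down and grip.

```bash
python3 -m pendant '[[0,0.002,0.015,0,0,0,0.0854],[0,0.002,0.03,0,0,0,0.0854],[0,0.002,0.034,0,0,0,0.0854],[0,0.002,0.034,0,0,0,0.04],[0,0.002,0.034,0,0,0,0.04]]' 65; python3 -m pendant '[[0,0,0,0,0,0,0.04],[0,0,0,0,0,0,0.04],[0,0,0,0,0,0,0.04],[0,0,0,0,0,0,0.04],[0,0,0,0,0,0,0.04]]' 65
```

```text
time: 6.63
position: [0.5719, 0.0905, 0.1018]
eef_rot: [3.141, 0.0, 1.833]
ft_force: [0.2, 0.3, 0.6]
grip_width: 0.0642
grip_force: 0.0
time: 7.05
position: [0.5716, 0.0904, 0.1015]
eef_rot: [3.141, 0.001, 1.834]
ft_force: [-2.2, -0.6, 4.0]
grip_width: 0.0503
grip_force: 66.5
```

```bash
python3 -m pendant '[[0,0,0.003,0,0,0,0.04],[0,0,0.006,0,0,0,0.04],[0,0,0.008,0,0,0,0.04],[0,0,0.009,0,0,0,0.04],[0,0,0.009,0,0,0,0.04]]' 65
```

```text
time: 7.47
position: [0.5724, 0.0906, 0.0945]
eef_rot: [3.138, 0.001, 1.834]
ft_force: [-5.0, -1.0, 17.5]
grip_width: 0.0505
grip_force: 67.6
```

```bash
python3 -m pendant '[[0,-0.001,0,0,0,-6,0.04],[0,-0.001,0,0,0,-12,0.04],[0,-0.001,0,0,0,-18,0.04],[0,-0.001,0,0,0,-24,0.04],[0,-0.001,0,0,0,-30,0.04]]' 65;python3 -m pendant '[[0,0,0,0,0,-6,0.04],[0,0,0,0,0,-12,0.04],[0,0,0,0,0,-18,0.04],[0,0,0,0,0,-22,0.04],[0,0,0,0,0,-26,0.04]]' 65; python3 -c "
from h import *
print(ctrl.read_state()['moment'])"
```

```text
time: 7.88
position: [0.5709, 0.0913, 0.0944]
eef_rot: [3.139, 0.001, 2.363]
ft_force: [-7.6, 0.7, 17.7]
grip_width: 0.0504
grip_force: 67.6
time: 8.3
position: [0.571, 0.0909, 0.0944]
eef_rot: [3.14, 0.002, 2.815]
ft_force: [-6.5, -0.0, 17.0]
grip_width: 0.0506
grip_force: 67.6
[ 0.03184262  1.3473796  -0.12482062]
```

```bash
python3 -m pendant '[[0,0,0,0,0,-5,0.04],[0,0,0,0,0,-9,0.04],[0,0,0,0,0,-13,0.04],[0,0,0,0,0,-14,0.04],[0,0,0,0,0,-14,0.04]]' 65; python3 -c "
from h import *
print(ctrl.read_state()['moment'])"
```

```text
time: 8.72
position: [0.5711, 0.091, 0.0946]
eef_rot: [3.14, 0.003, 3.056]
ft_force: [-7.2, 1.0, 18.6]
grip_width: 0.0505
grip_force: 67.7
[ 0.0365976   1.38235184 -0.13655235]
```

```bash
python3 -m pendant '[[0,0,0,0,0,-2,0.04],[0,0,0,0,0,-4,0.04],[0,0,0,0,0,-4,0.04]]' 65; python3 -c "
from h import *
print(ctrl.read_state()['moment'])"; python3 -m pendant '[[0,0,-0.004,0,0,0,0.04],[0,0,-0.008,0,0,0,0.04],[0,0,-0.012,0,0,0,0.04],[0,0,-0.016,0,0,0,0.04],[0,0,-0.016,0,0,0,0.04]]' 65
```

```text
time: 8.97
position: [0.5712, 0.091, 0.0946]
eef_rot: [3.141, 0.003, 3.127]
ft_force: [-6.7, 0.5, 18.3]
grip_width: 0.0505
grip_force: 67.6
[-0.05413475  1.32889896  0.0134681 ]
time: 9.38
position: [0.5705, 0.0902, 0.108]
eef_rot: [-3.141, 0.0, 3.125]
ft_force: [-1.6, -0.1, 0.8]
grip_width: 0.0506
grip_force: 67.4
```

```bash
python3 -m pendant '[[0,0,-0.02,0,0,0,0.04],[0,0,-0.04,0,0,0,0.04],[0,0,-0.06,0,0,0,0.04],[0,0,-0.075,0,0,0,0.04],[0,0,-0.08,0,0,0,0.04]]' 65;python3 -m pendant '[[0,0,0,0,0,0,0.04],[0,0,0,0,0,0,0.04],[0,0,0,0,0,0,0.04]]' 65; python3 - <<'E'
from h import *
from scipy.optimize import least_squares
im,P=grab('side');im2,P2=grab('scene')
for n,p in(('side',P),('scene',P2)):
    near=np.linalg.norm(p[...,:2]-[.569,.0897],axis=2)<.04
    q=p[near&(p[...,2]>.128)&(p[...,2]<.149)]
    if len(q)>10:
        f=least_squares(lambda c:np.hypot(q[:,0]-c[0],q[:,1]-c[1])-c[2],[.569,.09,.015],loss='soft_l1',f_scale=.002);print(n,'neck',len(q),f.x.round(4))
    q=p[near&(p[...,2]>.19)&(p[...,2]<.27)];print(n,'cap z',q[:,2].min())
    q=p[near&(p[...,2]>.2)&(p[...,2]<.222)];f=least_squares(lambda c:np.hypot(q[:,0]-c[0],q[:,1]-c[1])-.026,[.569,.09],loss='soft_l1',f_scale=.002);print(' cap',len(q),f.x.round(4))
a=cv2.resize(im[100:290,225:375],(400,507),interpolation=cv2.INTER_CUBIC);b=cv2.resize(im2[130:320,290:440],(400,507),interpolation=cv2.INTER_CUBIC)
save('f1',np.hstack([a,b]))
E
```

```text
time: 9.8
position: [0.5723, 0.0906, 0.1902]
eef_rot: [3.141, 0.005, 3.125]
ft_force: [0.8, 0.3, -0.1]
grip_width: 0.0506
grip_force: 67.6
time: 10.05
position: [0.5696, 0.0903, 0.1863]
eef_rot: [-3.141, -0.002, 3.125]
ft_force: [-0.1, 0.6, 0.4]
grip_width: 0.0502
grip_force: 67.6
side neck 190 [0.5687 0.0846 0.0165]
side cap z 0.22050910614723662
 cap 10 [0.5707 0.0886]
scene neck 184 [0.5688 0.0861 0.0171]
scene cap z 0.2195992642313978
 cap 27 [0.5713 0.0939]
```

View pics/f1.png

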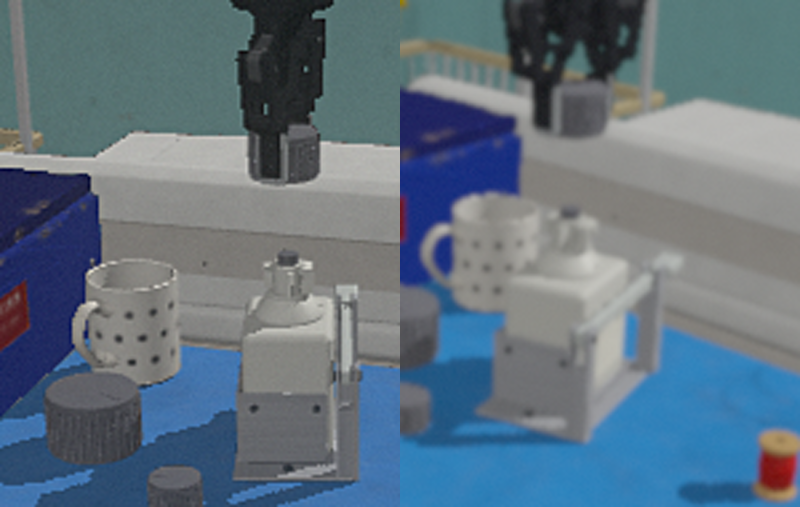

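The cap is off and held upright about 70 mm above the neck at (290,255). The jug stands in the cradle with the bar latched level, and the surrounding things have not moved.

```bash
python3 -c "
from bench import ctrl
print(ctrl.hand_in())"
```

```text
the job is handed in; nothing more can be done
None
```

I swung the bar down level into its catch, pressed, turned and lifted off the cap, and handed in at about 10 s, with the cap held upright about 7 cm above the neck and the jug still in the latched cradle; no verdict came back.

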